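# Check sprung forceps against a gap gauge

## Robot

A 6-joint arm with a two-finger parallel gripper is mounted at the origin on a cart in front of the work surface, level with it; the furniture and walls round the work are solid. World frame = base frame: x ahead of the robot, y to its left, z up, the work surface at z = 0. Lengths are in m, angles in rad, forces in N, time in s.
With the tool pointing down it reaches from about 0.3 to 0.775 m from the base axis. Payload 14.6 kg.
Tool frame: the origin (TCP) lies at the very end of the fingers, on their centre line; the grasp point (between the pads) lies 19 mm behind it (grip_depth is the distance from the TCP to the grasp point, in m); z points along the fingers, y is the line along which they close (so a half turn about z gives the same grasp; the last joint's range is limited). The gripper opens to 94 mm and grips with 3 to 60 N. Pads are 16 mm wide; open, the fingers measure 119 mm over their backs; the gripper's body (75 mm by 177 mm) begins 78 mm behind the grasp point.
Start: joints at [1.107, 0.3, 1.521, -0, 1.321, -0.067], TCP at [0.213, 0.507, 0.205] pointing down, gripper open.
Joint ranges: [-3.03, 3.03], [-0.79, 2.21], [0.23, 2.52], [-1.04, 4.18], [0, 3.07], [-2.55, 2.55]. Speed limits (rad/s): [2.22, 2.22, 2.57, 3.14, 3.14, 3.14].

## Interface

Orientations are given as a rotation vector (axis times angle).
In Python, from rig import * gives the robot as it stands. The module is installed in compiled form; this text tells all that it offers.
- The arm moves only by the shell command python3 -m pendant 'ROWS'. ROWS is JSON, a list of rows, each an object with "gripper": the opening, from 0 (shut) to 1 (fully open); "xyz": the shift along the tool's x, y, z each as a share of 0.04 m, from -1 to 1, a list of three; "delta_rot": the turn, a rotation vector about the tool's x, y, z each as a share of pi/2 rad, from -1 to 1, a list of three. In form: [{"gripper": gripper, "xyz": [dx, dy, dz], "delta_rot": [rx, ry, rz]}, ...]. A call has 1 to 12 rows; each row shifts and turns the commanded pose from where the row before left it, along the tool's axes as they then stand; what a row does not reach is not made up. A row lasts 1/12 s, in which the tool goes at most 41.7 mm and 7.16 degrees, less where a joint would pass 70% of its speed; a pose out of reach is approached as far as the arm can. A call with a number of a shift or a turn outside -1 to 1 is refused whole. A call with a gripper value outside its range is refused whole. The fingers move at their own pace and stop on an object; the grip force is fixed at half the most. Time passes only in rows, so rows that do not move let the fingers close. It gives the time, the measured TCP pose, the force, the opening and the grip force at its end, in the units of the state.
- observe(): the state, without advancing time (a new reading comes with each control period).
- get_image(name): name is "scene" or "side" or "wrist"; returns a dict with "img" (400x640x3 uint8, blue, green, red), "fx", "fy", "cx", "cy" (pixels), "dist_coeffs" ([k1, k2, p1, p2, k3] as OpenCV has them; the pictures are not rectified), "pose" (4x4, takes a point from camera to world coordinates); the wrist camera has in their place "hand_eye" (4x4, takes a point from camera to tool coordinates, whose origin is the TCP and whose axes are the flange's). Camera axes: x right, y up, looking along -z (the intrinsics and any distortion apply to the point x, -y, -z); pixel columns grow to the right and rows downward; lengths in m; the calibration is good to about 2 mm. A picture is of the moment at which its call begins: read the wrist's pose just before it. There is no depth.
- close_job(): hands the job in; it is judged then, once.
The state is a dict: "time": time; "qpos": joint angles; "joint_velocities": joint speeds; "effort": joint torques, N m; "tool_pos": TCP position; "eef_rot": TCP orientation; "contact_force": force on the tool from outside, world axes, zero at the start; "ft_torque": the same for the moment, N m; "finger_gap": finger opening in m; "finger_force": force on a finger pad.
Only numpy, scipy, OpenCV 4.12 (cv2) and the standard library are available. Lean on these libraries where they do the work, as an engineer would, in place of code of your own. Each camera call takes 0.05 s, during which the arm holds its last target. There are 200 camera calls.

## Task

Check the spring of the large steel forceps that lie to the right of the gauge stand: slide the slimmer of the two steel gauge sleeves fully down over the pin of the gauge stand and let go of it. Then pick up the forceps and hold them level with both tips about a centimetre above the sleeve's top, centred over it, touching neither sleeve nor stand, squeezed so that the gap between the tips equals the sleeve's outside diameter (16 mm). Keep that gap steady for two seconds and finish still holding it there; leave the wider sleeve, the marker, the gauze packet and the specimen cups where they are.

Things in the scene. Friction and masses are not known exactly. Their poses are not given: they have to be found in the camera images.
- forceps: plain steel sprung forceps lying flat, 169 mm long, 60 g. Origin: underside, midway between the two raised grip ridges, within 3 mm of the centre of mass; +x runs to the tips (tip ends at x = +82 mm), y from arm to arm, z up. The ridges stand outwards at x = 0, 8 mm long, 15 mm tall, 30 mm apart over their outsides at rest; arms 10 mm tall, joined at the heel, which ends at x = -87 mm
- tip_left (a point): middle of the left (+y) tip's inner face, 5 mm above the forceps' underside; at forceps x = +81 mm, y = +17 mm at rest
- tip_right (a point): the same on the right (-y) tip, y = -17 mm at rest
- tip_mid (a point): point of the forceps midway between the tips, at forceps x = +81 mm, y = 0, z = +5 mm (3.5 mm above the lowest part of the tip halves)
- forceps_left (a joint): closing angle of the left arm about its spring pivot near the heel (forceps x = -68 mm), rad: 0 at rest, grows as the ridge is squeezed inwards, 0.060 at 16 mm tip gap (both arms alike), at most 0.095. Springs back when released; 16 mm gap takes about 4 N on each ridge, so squeeze by finger opening with a grip strength well above that
- forceps_right (a joint): the same for the right arm. Tip gap = 34 mm - 2.2 x (30 mm - width over the ridges): 16 mm gap is about 21.8 mm over the ridges
- stand: fixed gauge stand: round aluminium base 60 mm in diameter, 8 mm thick, with a column of 14 mm diameter up to a flat shoulder 50 mm above the worktop, and on it an upright steel pin of 8 mm diameter, 24 mm long, tapered over its last 4 mm (top at 74 mm). Origin: centre of the underside, z up
- seat (a point): centre of the stand's shoulder, 50 mm above the worktop, where the sleeve's underside comes to rest (its top is then at 80 mm, 6 mm above the pin)
- slim_sleeve: the slimmer plain steel gauge sleeve: upright tube, 16 mm outside diameter, 10.5 mm bore, 30 mm tall, 25 g, standing loose on the worktop. Origin: centre of its underside, z along its axis
- wide_sleeve: the wider plain steel sleeve, not to be used: 27 mm outside diameter, same bore and height, standing loose. Origin: centre of its underside
- cup: specimen cup with orange lid, 59 mm across, 68 mm tall, loose bystander; origin at its underside
- marker: black marker pen lying on the near part of the worktop, 12x135x15 mm, loose bystander; origin at its underside
- gauze: white flat gauze packet, 52x52x9 mm, loose bystander; origin at its underside
Mind the look-alikes: they are no part of the job. Of the things that look like the forceps, the larger one is meant.

How it is judged:
By the outcome, as a careful person would: the job done as asked, in the order asked, and still so for the second after the job is handed in, while the arm keeps its last pose, push and grip.
It also fails if it takes over 61 s, if anything falls off the work surface, if the arm or the gripper's body presses on something with over 40 N, if the wrist force passes 120 N, or if a joint passes its speed limit or range.

## Working session

There is one attempt and no reset: what is moved stays moved. The work goes in short steps, Python scripts to look and compute and a shell command to move; the robot and the scene stay as the last step left them, time stands still between calls to the robot, and variables do not carry over. Pictures are saved under pics/ and viewed, at most 10 in all, crops included, and the job is handed in when it is done.

```bash
mkdir -p pics
cat > h.py <<'E'
from rig import *
import numpy as np, cv2
from scipy.spatial.transform import Rotation as R
def cam(name):
    s=observe(); d=get_image(name)
    if 'pose' in d: T=np.array(d['pose'])
    else:
        W=np.eye(4); W[:3,:3]=R.from_rotvec(s['eef_rot']).as_matrix(); W[:3,3]=s['tool_pos']; T=W@np.array(d['hand_eye'])
    K=np.array([[d['fx'],0,d['cx']],[0,d['fy'],d['cy']],[0,0,1.]])
    return d['img'],K,np.array(d['dist_coeffs'],float),T
def ray(c,uv):
    n=cv2.undistortPoints(np.array([[uv]],float),c[1],c[2])[0,0]
    v=c[3][:3,:3]@np.array([n[0],-n[1],-1]); return c[3][:3,3],v
def onz(c,uv,z):
    o,v=ray(c,uv); return o+v*(z-o[2])/v[2]
def proj(c,p):
    q=c[3][:3,:3].T@(np.array(p)-c[3][:3,3]); q=q*[1,-1,-1]
    return cv2.projectPoints(q.reshape(1,1,3),np.zeros(3),np.zeros(3),c[1],c[2])[0][0,0]
E
python3 - <<'E'
from h import *
a=[cam(n) for n in('scene','side','wrist')]
for n,c in zip(('scene','side','wrist'),a):
    cv2.imwrite(f'pics/{n}0.png',c[0]); print(n,c[3].round(3).tolist(),c[1][0,0])
s=observe(); print({k:np.round(v,3).tolist() for k,v in s.items()})
E
```

```text
scene [[0.557, 0.358, -0.75, -0.38], [-0.831, 0.252, -0.497, -0.51], [0.011, 0.899, 0.437, 0.604], [0.0, 0.0, 0.0, 1.0]] 456.5684887472269
side [[0.892, 0.197, -0.407, 0.156], [-0.453, 0.384, -0.805, -0.66], [-0.002, 0.902, 0.432, 0.48], [0.0, 0.0, 0.0, 1.0]] 382.72076842688915
wrist [[0.387, -0.887, -0.252, 0.138], [0.922, 0.372, 0.106, 0.538], [-0.0, -0.274, 0.962, 0.384], [0.0, 0.0, 0.0, 1.0]] 360.52720954693075
{'time': 0.15, 'qpos': [1.107, 0.3, 1.521, 0.0, 1.321, -0.067], 'joint_velocities': [-0.001, -0.001, -0.002, 0.001, -0.002, -0.001], 'effort': [-0.002, -53.196, -35.282, 0.071, 0.024, -0.0], 'tool_pos': [0.212, 0.507, 0.205], 'eef_rot': [-0.619, -3.08, 0.001], 'contact_force': [0.205, -0.15, -0.627], 'ft_torque': [-0.003, -0.009, -0.011], 'finger_force': 0.0, 'finger_gap': 0.094}
```

View pics/scene0.png

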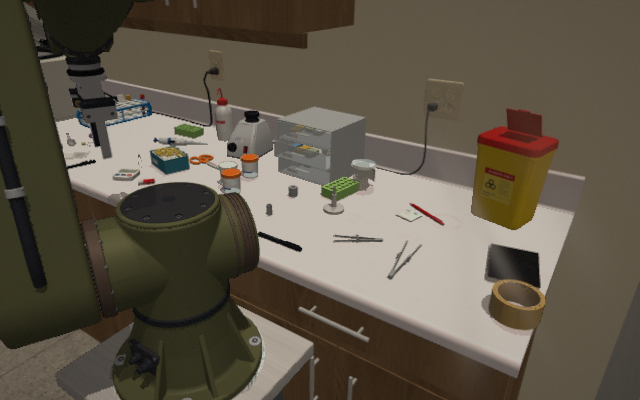

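View pics/side0.png

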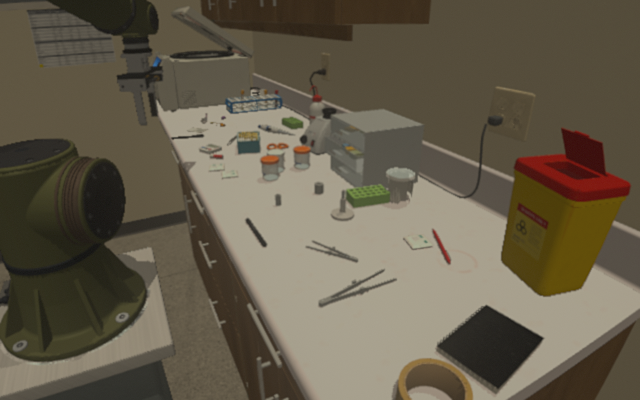

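Scene view: slim sleeve (269,209), wide sleeve (293,190), stand base (334,208), small forceps (358,239), large forceps (405,258). Side view: slim sleeve (278,199), stand (342,213), large forceps (358,288). Now I'll convert these to positions.

Run:
```python
from h import *
a={n:cam(n) for n in('scene','side')}
sc,si=a['scene'],a['side']
for nm,p,q,z in [('slim',(269,209.5),(278,199.5),.015),('wide',(293,190.5),(319,188),.015),('base',(334,208.5),(342,214),.008)]:
    print(nm,onz(sc,p,z).round(3),onz(si,q,z).round(3))
for nm,p in [('heel',(392,275)),('t1',(407,242)),('t2',(421,245))]: print(nm,onz(sc,p,.005).round(3))
for nm,p in [('heel',(321,302)),('t1',(384,271)),('t2',(396,280))]: print(nm,onz(si,p,.005).round(3))
A=cv2.resize(sc[0][170:290,240:440],None,fx=4,fy=4,interpolation=2)
B=cv2.resize(si[0][170:320,260:410],None,fx=4,fy=4,interpolation=2)
cv2.imwrite('pics/A.png',A);cv2.imwrite('pics/B.png',B)
```

```text
slim [0.491 0.223 0.015] [0.489 0.221 0.015]
wide [0.63  0.243 0.015] [0.623 0.237 0.015]
base [0.612 0.084 0.008] [0.609 0.081 0.008]
heel [ 0.417 -0.188  0.005]
t1 [ 0.567 -0.159  0.005]
t2 [ 0.573 -0.193  0.005]
heel [ 0.408 -0.185  0.005]
t1 [ 0.565 -0.162  0.005]
t2 [ 0.568 -0.196  0.005]
```

View pics/B.png

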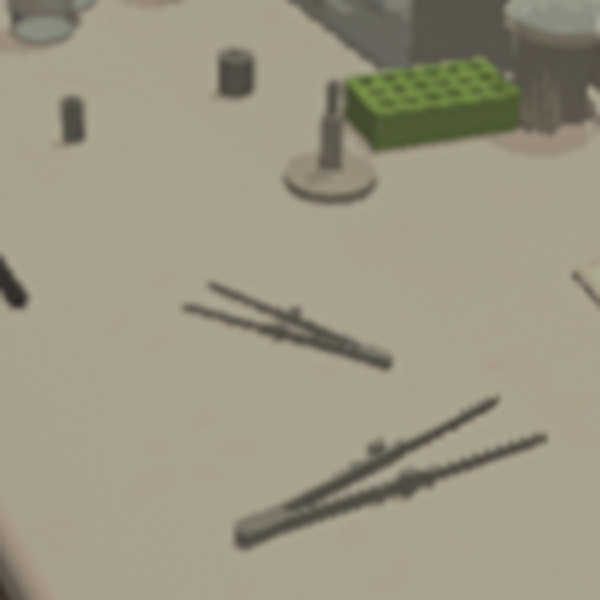

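Side crop: slim sleeve, stand and large forceps are distinct; the two views agree within about 5 mm. Slim sleeve is at about (0.490,0.222), stand (0.610,0.083), forceps heel (0.412,-0.186), tip middle (0.568,-0.178). I'll move over the sleeve with tool y along world y and refine with the wrist camera.

```bash
python3 -m pendant '[{"gripper":1,"xyz":[0,0,0],"delta_rot":[0,0,-0.063]},{"gripper":1,"xyz":[0,0,0],"delta_rot":[0,0,-0.063]},{"gripper":1,"xyz":[0,0,0],"delta_rot":[0,0,-0.063]},{"gripper":1,"xyz":[0,0,0],"delta_rot":[0,0,-0.063]},{"gripper":1,"xyz":[-0.7,-0.7,0],"delta_rot":[0,0,0]},{"gripper":1,"xyz":[-0.7,-0.7,0],"delta_rot":[0,0,0]},{"gripper":1,"xyz":[-0.7,-0.7,0],"delta_rot":[0,0,0]},{"gripper":1,"xyz":[-0.7,-0.7,0],"delta_rot":[0,0,0]},{"gripper":1,"xyz":[-0.7,-0.7,0],"delta_rot":[0,0,0]},{"gripper":1,"xyz":[-0.7,-0.7,0],"delta_rot":[0,0,0]},{"gripper":1,"xyz":[-0.7,-0.7,0],"delta_rot":[0,0,0]},{"gripper":1,"xyz":[-0.7,-0.7,0],"delta_rot":[0,0,0]}]'
python3 -m pendant '[{"gripper":0.7,"xyz":[-0.7,-0.7,0],"delta_rot":[0,0,0]},{"gripper":0.5,"xyz":[-0.7,-0.7,0],"delta_rot":[0,0,0]},{"gripper":0.5,"xyz":[0,0,0],"delta_rot":[0,0,0]},{"gripper":0.5,"xyz":[0,0,0],"delta_rot":[0,0,0]}]'
python3 - <<'E'
from h import *
s=observe();print(s['tool_pos'],s['eef_rot'],s['finger_gap'])
c=cam('wrist');cv2.imwrite('pics/w1.png',c[0])
for p in [(.49,.222,.0),(.49,.222,.03),(.61,.083,.074)]: print(proj(c,p).round(1))
E
```

```text
time: 1.25
tool_pos: [0.4374, 0.2814, 0.2056]
eef_rot: [0.001, 3.141, 0.0]
contact_force: [-0.1, 0.7, 0.9]
finger_gap: 0.094
finger_force: 0.0
time: 1.58
tool_pos: [0.4931, 0.2256, 0.205]
eef_rot: [-0.006, -3.141, 0.0]
contact_force: [0.2, 0.2, 0.4]
finger_gap: 0.0706
finger_force: 0.0
[0.49308043 0.22562459 0.20502936] [-6.32573384e-03 -3.14087206e+00  3.17390750e-04] 0.07063527336522796
[318.2 174.4]
[317.9 180.4]
[178.  309.4]
```

View pics/w1.png

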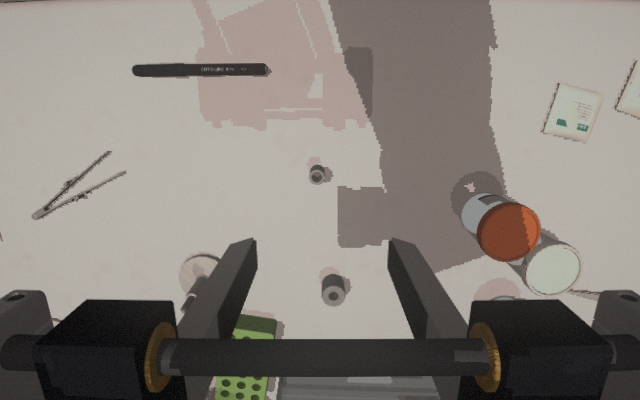

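Wrist view (image up = toward robot): slim sleeve at (317,175), wide sleeve (333,290), stand base (203,270) partly behind a finger. Now measuring precisely.

Run:
```python
from h import *
s=observe();c=cam('wrist');T=s['tool_pos']
print('tcp px',proj(c,T))
g=cv2.cvtColor(c[0],6)
for t in (90,105,120):
    m=(g<t).astype(np.uint8); n,l,st,ce=cv2.connectedComponentsWithStats(m)
    for i in range(1,n):
        if st[i,4]>60 and np.hypot(*(ce[i]-[318,175]))<12: print(t,st[i],ce[i],onz(c,ce[i],.015).round(4))
roi=g[160:190,303:335]; print(roi[::2,::2])
h=cv2.resize(c[0][155:325,160:350],None,fx=4,fy=4,interpolation=2)[:600]
cv2.imwrite('pics/w1c.png',h)
```

```text
tcp px [321.2564366  255.47774159]
105 [310 166  14  10  67] [316.91044776 169.04477612] [0.4805 0.222  0.015 ]
105 [311 173  10  10  73] [315.17808219 177.94520548] [0.4899 0.2201 0.015 ]
120 [309 165  16  14  88] [317.44318182 169.75      ] [0.4813 0.2225 0.015 ]
120 [310 173  12  10  93] [315.35483871 177.55913978] [0.4895 0.2203 0.015 ]
[[179 181 171 165 164 165 163 164 171 182 181 180 180 181 180 181]
 [182 180 173 165 164 163 165 165 173 181 180 179 179 183 179 181]
 [182 174 164 164 162 163 157 179 172 179 180 181 180 178 182 182]
 [183 175 163 167 150  92  77  76  93 169 182 179 182 181 180 180]
 [182 181 175 156  82  79  78  77  73  76 122 126 155 181 181 181]
 [181 181 172 134  81  87 101  93  78  73 105 123 121 155 181 182]
 [185 183 175 107 132 142 130 130 137  85  90 124 122 123 182 181]
 [181 180 183 124 131 100 104 103 120 133  90 124 121 123 177 181]
 [182 181 168 135  79  77 102 101  82 127 110 121 123 125 128 181]
 [181 182 166 137  70  75  75  76  81 116 120 125 123 125 182 179]
 [179 182 182 130  99  74  76  79  81 125 115 123 121 125 180 180]
 [180 178 181 168 138  98  79  89 129 147 158 152 182 180 181 182]
 [182 182 182 180 169 138 141 136 147 179 179 183 179 184 180 180]
 [180 183 180 182 181 181 182 179 179 177 182 181 180 182 180 182]
 [183 180 182 178 182 180 180 180 183 182 180 182 183 181 180 181]]
```

View pics/w1c.png

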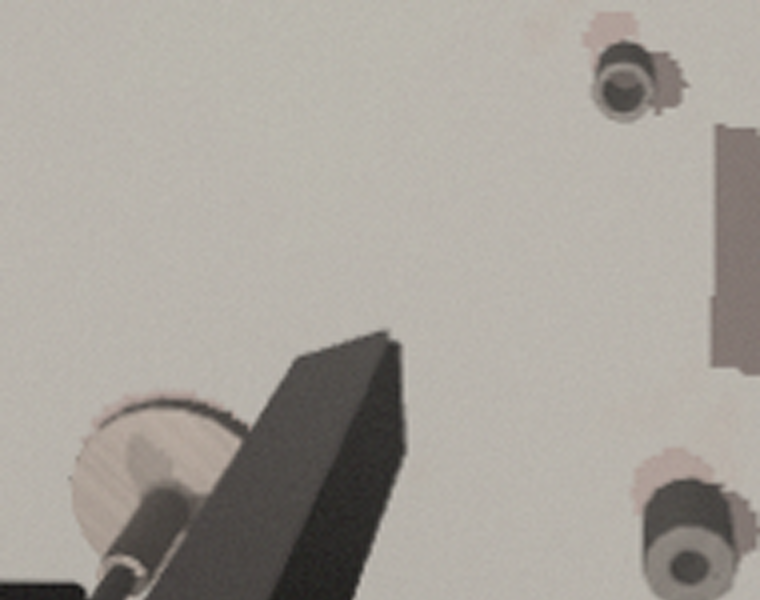

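```bash
python3 -m pendant '[{"gripper":0.7,"xyz":[-0.585,-0.7,0],"delta_rot":[0,0,0]},{"gripper":0.7,"xyz":[-0.585,-0.7,0],"delta_rot":[0,0,0]},{"gripper":0.7,"xyz":[-0.585,-0.7,0],"delta_rot":[0,0,0]},{"gripper":0.7,"xyz":[-0.585,-0.7,0],"delta_rot":[0,0,0]},{"gripper":0.7,"xyz":[-0.585,-0.7,0],"delta_rot":[0,0,0]},{"gripper":0.7,"xyz":[0,0,0],"delta_rot":[0,0,0]},{"gripper":0.7,"xyz":[0,0,0],"delta_rot":[0,0,0]}]'
python3 - <<'E'
from h import *
s=observe();c=cam('wrist');T=s['tool_pos'];print(T,s['eef_rot'])
b=proj(c,(.61,.083,.05)).round().astype(int);print(b)
x0,y0=b[0]-60,b[1]-75
cv2.imwrite('pics/w2c.png',cv2.resize(c[0][y0:y0+110,x0:x0+130],None,fx=5,fy=5,interpolation=2));print(x0,y0)
E
```

```text
time: 2.27
tool_pos: [0.6092, 0.087, 0.205]
eef_rot: [-0.002, -3.141, -0.0]
contact_force: [-0.7, 0.3, 0.4]
finger_gap: 0.0656
finger_force: 0.0
[0.60917842 0.08700611 0.20496756] [-2.31929226e-03 -3.14084205e+00 -1.21259601e-04]
[317 189]
257 114
```

View pics/w2c.png

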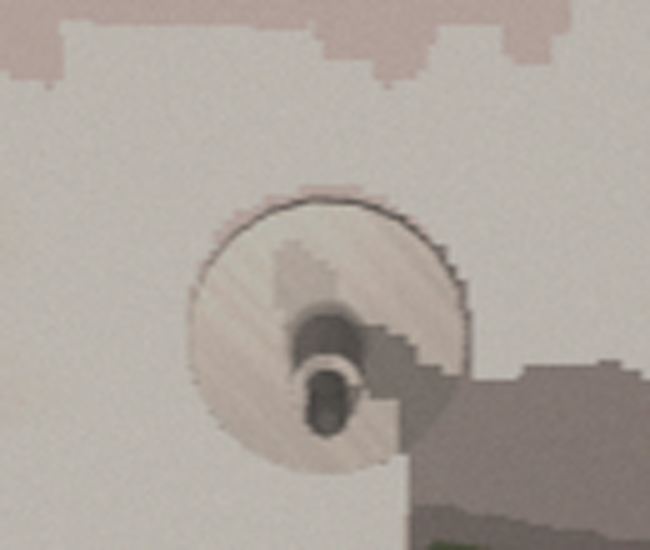

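Stand crop: base disc centre (322.6,181.6), shoulder ring centre (322.6,191.8). The slim sleeve's top ring was at (316.1,178.0) in the earlier crop.

Run:
```python
from h import *
s=observe();c=cam('wrist');T=np.array(s['tool_pos'])
o=-.4
b=onz(c,(322.6+o,181.6+o),.008);sh=onz(c,(322.6+o,191.8+o),.05);print(b,sh)
# sleeve with old pose
T0=np.array([.49308,.22562,.20503]);W=np.eye(4);W[:3,:3]=R.from_rotvec([-6.3257e-3,-3.14087,3.17e-4]).as_matrix();W[:3,3]=T0
c2=(None,c[1],c[2],W@np.array(get_image('wrist')['hand_eye']))
sl=onz(c2,(316.1+o,178+o),.03);print(sl, 'tcp->sleeve dxy',sl-T0)
sc,si=cam('scene'),cam('side')
for i,k in enumerate((sc,si)): print(proj(k,[*sl[:2],.015]),proj(k,[*b[:2],.008]))
```

```text
[0.61143131 0.08874514 0.008     ] [0.61209024 0.08868532 0.05      ]
[0.48714568 0.21982401 0.03      ] tcp->sleeve dxy [-0.00593432 -0.00579599 -0.17503   ]
[269.00026657 210.31360355] [332.57747356 208.18350313]
[277.70699333 199.78627855] [341.39791815 212.49780108]
```

```bash
python3 -m pendant '[{"gripper":0.5,"xyz":[0.61,0.665,0],"delta_rot":[0,0,0]},{"gripper":0.5,"xyz":[0.61,0.665,0],"delta_rot":[0,0,0]},{"gripper":0.5,"xyz":[0.61,0.665,0],"delta_rot":[0,0,0]},{"gripper":0.5,"xyz":[0.61,0.665,0],"delta_rot":[0,0,0]},{"gripper":0.5,"xyz":[0.61,0.665,0],"delta_rot":[0,0,0]},{"gripper":0.5,"xyz":[0,0,0.8],"delta_rot":[0,0,0]},{"gripper":0.5,"xyz":[0,0,0.8],"delta_rot":[0,0,0]},{"gripper":0.5,"xyz":[0,0,0.8],"delta_rot":[0,0,0]},{"gripper":0.5,"xyz":[0,0,0.5],"delta_rot":[0,0,0]},{"gripper":0.5,"xyz":[0,0,0],"delta_rot":[0,0,0]},{"gripper":0.5,"xyz":[0,0,0],"delta_rot":[0,0,0]},{"gripper":0.5,"xyz":[0,0,0],"delta_rot":[0,0,0]}]'
python3 - <<'E'
from h import *
s=observe();print(s['tool_pos'],s['eef_rot'],s['time'])
E
```

```text
time: 3.52
tool_pos: [0.4878, 0.2206, 0.0912]
eef_rot: [0.001, 3.14, 0.001]
contact_force: [-0.4, -0.5, 0.6]
finger_gap: 0.0469
finger_force: 0.0
[0.48780878 0.22058907 0.09119365] [6.09420853e-04 3.13951870e+00 1.24449746e-03] 3.5167
```

```bash
python3 -m pendant '[{"gripper":0.5,"xyz":[0.017,-0.02,0.5],"delta_rot":[0,0,0]},{"gripper":0.5,"xyz":[0,0,0.5],"delta_rot":[0,0,0]},{"gripper":0.5,"xyz":[0,0,0.5],"delta_rot":[0,0,0]},{"gripper":0.5,"xyz":[0,0,0.4],"delta_rot":[0,0,0]},{"gripper":0.5,"xyz":[0,0,0.2],"delta_rot":[0,0,0]},{"gripper":0.4,"xyz":[0,0,0],"delta_rot":[0,0,0]},{"gripper":0.3,"xyz":[0,0,0],"delta_rot":[0,0,0]},{"gripper":0.2,"xyz":[0,0,0],"delta_rot":[0,0,0]},{"gripper":0.15,"xyz":[0,0,0],"delta_rot":[0,0,0]},{"gripper":0.1,"xyz":[0,0,0],"delta_rot":[0,0,0]},{"gripper":0.1,"xyz":[0,0,0],"delta_rot":[0,0,0]},{"gripper":0.1,"xyz":[0,0,0],"delta_rot":[0,0,0]}]'
python3 -m pendant '[{"gripper":0.1,"xyz":[0,0,0],"delta_rot":[0,0,0]},{"gripper":0.1,"xyz":[0,0,0],"delta_rot":[0,0,0]},{"gripper":0.1,"xyz":[0,0,0],"delta_rot":[0,0,0]}]'
```

```text
time: 4.52
tool_pos: [0.487, 0.2194, 0.0062]
eef_rot: [0.001, 3.14, 0.001]
contact_force: [-0.4, 0.2, 7.6]
finger_gap: 0.015
finger_force: 30.0
time: 4.77
tool_pos: [0.487, 0.2194, 0.0062]
eef_rot: [0.002, 3.14, 0.001]
contact_force: [-1.3, 0.5, 6.9]
finger_gap: 0.0152
finger_force: 30.0
```

```bash
python3 -m pendant '[{"gripper":0.1,"xyz":[0,0,-0.4],"delta_rot":[0,0,0]},{"gripper":0.1,"xyz":[0,0,-0.8],"delta_rot":[0,0,0]},{"gripper":0.1,"xyz":[0,0,-0.8],"delta_rot":[0,0,0]},{"gripper":0.1,"xyz":[0,0,-0.6],"delta_rot":[0,0,0]},{"gripper":0.1,"xyz":[-0.389,-0.409,0],"delta_rot":[0,0,0]},{"gripper":0.1,"xyz":[-0.389,-0.409,0],"delta_rot":[0,0,0]},{"gripper":0.1,"xyz":[-0.389,-0.409,0],"delta_rot":[0,0,0]},{"gripper":0.1,"xyz":[-0.389,-0.409,0],"delta_rot":[0,0,0]},{"gripper":0.1,"xyz":[-0.389,-0.409,0],"delta_rot":[0,0,0]},{"gripper":0.1,"xyz":[-0.389,-0.409,0],"delta_rot":[0,0,0]},{"gripper":0.1,"xyz":[-0.389,-0.409,0],"delta_rot":[0,0,0]},{"gripper":0.1,"xyz":[-0.389,-0.409,0],"delta_rot":[0,0,0]}]'
python3 -m pendant '[{"gripper":0.1,"xyz":[0,0,0],"delta_rot":[0,0,0]},{"gripper":0.1,"xyz":[0,0,0],"delta_rot":[0,0,0]},{"gripper":0.1,"xyz":[0,0,0.3],"delta_rot":[0,0,0]},{"gripper":0.1,"xyz":[0,0,0],"delta_rot":[0,0,0]},{"gripper":0.1,"xyz":[0,0,0],"delta_rot":[0,0,0]}]'
python3 - <<'E'
from h import *
s=observe();T=np.array(s['tool_pos']);print(T,s['eef_rot'])
w=cam('wrist');sc=cam('scene');si=cam('side')
out=[]
for n,c in zip('wsd',(w,sc,si)):
    p=proj(c,T).round().astype(int); k=2 if n=='w' else 1
    x0,y0=p[0]-33*k,p[1]-50*k
    f=6//k
    a=c[0][y0:y0+100*k,x0:x0+43*k]; out.append(cv2.resize(a,(43*6,600),interpolation=2)); print(n,x0,y0,f)
cv2.imwrite('pics/ins.png',np.hstack(out))
E
```

```text
time: 5.77
tool_pos: [0.6115, 0.0873, 0.1095]
eef_rot: [-0.002, -3.141, 0.0]
contact_force: [0.3, 0.0, -0.0]
finger_gap: 0.0149
finger_force: 30.0
time: 6.18
tool_pos: [0.61, 0.0889, 0.0965]
eef_rot: [-0.0, -3.14, 0.0]
contact_force: [-0.0, 0.2, -0.3]
finger_gap: 0.0149
finger_force: 30.0
[0.61001868 0.08888238 0.09646978] [-7.71949311e-05 -3.13972063e+00  1.58291350e-04]
w 255 155 3
s 300 130 6
d 309 131 6
```

View pics/ins.png

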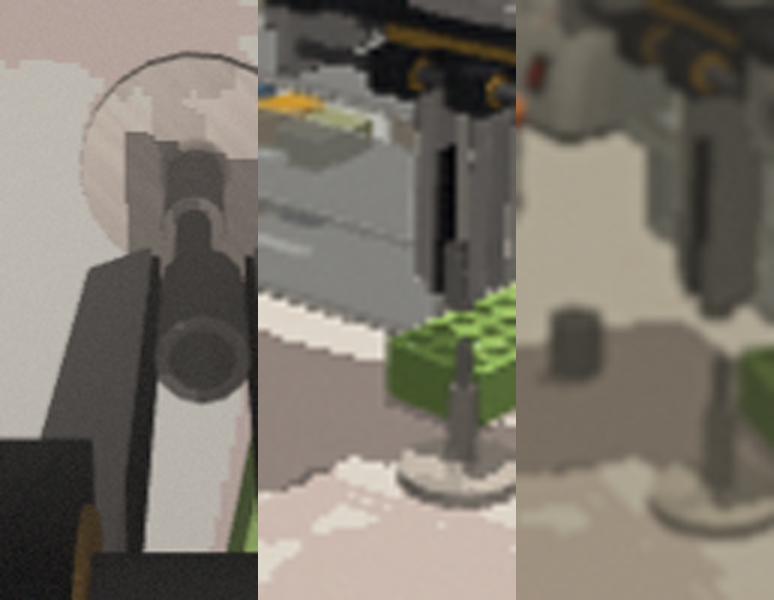

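The three crops show the sleeve hanging just above the pin. In the wrist crop the sleeve top ring is at about (322.3,275) px, the shoulder ring at about (319.3,230.7).

```bash
python3 -m pendant '[{"gripper":0.1,"xyz":[0,0,0],"delta_rot":[0,0,0]},{"gripper":0.1,"xyz":[0,0,0],"delta_rot":[0,0,0]}]'
python3 - <<'E'
from h import *
s=observe();w=cam('wrist');T=np.array(s['tool_pos']);print(T)
o=-.4
zb=T[2]-.0062
print('sleeve top',onz(w,(322.3+o,275+o),zb+.03),'shoulder',onz(w,(319.3+o,230.7+o),.05))
# robust edge profile: columns of pin / sleeve rows
g=cv2.GaussianBlur(cv2.cvtColor(w[0],6),(3,3),0).astype(int)
for r in (212,228,232,236,248,254,275): print(r,g[r,300:345].tolist())
for n in('scene','side'):
    c=cam(n);print(n,'sleeve bottom',proj(c,[T[0],T[1],zb]),'pin top should be',proj(c,[T[0],T[1],.074]),'base',proj(c,[T[0],T[1],.008]))
E
```

```text
time: 6.5
tool_pos: [0.611, 0.0883, 0.0977]
eef_rot: [0.001, 3.141, 0.0]
contact_force: [0.6, 0.3, -0.4]
finger_gap: 0.0153
finger_force: 30.0
[0.61100072 0.08834287 0.09771404]
sleeve top [0.61016513 0.08868168 0.12151404] shoulder [0.61422624 0.08670124 0.05      ]
212 [111, 112, 112, 110, 109, 108, 108, 107, 104, 97, 88, 80, 75, 75, 76, 76, 76, 77, 77, 77, 77, 77, 78, 79, 78, 76, 76, 75, 75, 79, 88, 97, 105, 110, 111, 111, 112, 113, 112, 110, 109, 109, 109, 109, 109]
228 [109, 109, 108, 107, 107, 107, 107, 106, 105, 102, 102, 105, 108, 103, 87, 71, 66, 66, 66, 67, 67, 65, 64, 64, 65, 73, 89, 104, 108, 106, 105, 107, 109, 110, 110, 109, 107, 106, 106, 106, 108, 109, 109, 108, 108]
232 [107, 108, 108, 107, 108, 108, 108, 107, 106, 105, 102, 102, 104, 98, 82, 69, 65, 64, 64, 64, 64, 64, 64, 64, 65, 71, 87, 101, 105, 106, 107, 106, 106, 107, 108, 109, 109, 109, 109, 108, 107, 107, 107, 107, 108]
236 [106, 105, 105, 105, 105, 105, 107, 108, 108, 106, 105, 106, 104, 93, 77, 68, 66, 67, 67, 68, 68, 67, 67, 66, 65, 69, 84, 100, 106, 107, 108, 108, 108, 107, 106, 105, 106, 107, 108, 106, 104, 104, 105, 106, 109]
248 [76, 76, 75, 72, 61, 48, 42, 46, 56, 63, 63, 61, 62, 63, 62, 61, 62, 62, 62, 61, 61, 62, 62, 61, 61, 62, 62, 61, 61, 61, 61, 61, 60, 60, 62, 65, 58, 44, 38, 42, 56, 69, 73, 72, 72]
254 [75, 76, 74, 64, 50, 43, 42, 44, 51, 57, 59, 60, 60, 61, 62, 63, 62, 61, 61, 60, 60, 60, 60, 60, 60, 59, 60, 60, 60, 60, 60, 60, 60, 61, 60, 57, 49, 40, 36, 37, 44, 57, 68, 71, 71]
275 [65, 52, 42, 39, 39, 40, 49, 61, 70, 71, 68, 63, 60, 59, 59, 59, 59, 59, 59, 59, 59, 59, 59, 59, 59, 58, 57, 55, 56, 57, 57, 55, 56, 60, 66, 69, 68, 61, 47, 36, 32, 31, 35, 47, 62]
scene sleeve bottom [333.43532736 181.47278238] pin top should be [333.25946637 187.22202116] base [332.61736705 208.27743258]
side sleeve bottom [342.25664653 183.14036252] pin top should be [342.05920357 189.50150002] base [341.33334258 212.59964164]
```

```bash
python3 -m pendant '[{"gripper":0.1,"xyz":[-0.04,-0.02,0.1],"delta_rot":[0,0,0]},{"gripper":0.1,"xyz":[0,0,0.1],"delta_rot":[0,0,0]},{"gripper":0.1,"xyz":[0,0,0.1],"delta_rot":[0,0,0]},{"gripper":0.1,"xyz":[0,0,0],"delta_rot":[0,0,0]},{"gripper":0.1,"xyz":[0,0,0],"delta_rot":[0,0,0]},{"gripper":0.1,"xyz":[0,0,0],"delta_rot":[0,0,0]},{"gripper":0.1,"xyz":[0,0,0],"delta_rot":[0,0,0]}]'
python3 - <<'E'
from h import *
s=observe();w=cam('wrist');print(s['tool_pos'])
out=[cv2.resize(w[0][190:300,280:365],(460,600),interpolation=2)]
si=cam('side')
out.append(cv2.resize(si[0][165:225,326:360],(340,600),interpolation=2))
cv2.imwrite('pics/ins2.png',np.hstack(out))
E
```

```text
time: 7.23
tool_pos: [0.6126, 0.0874, 0.0856]
eef_rot: [0.002, 3.141, -0.0]
contact_force: [-0.1, 0.5, -0.6]
finger_gap: 0.0148
finger_force: 30.0
[0.61263741 0.08739232 0.08561499]
```

View pics/ins2.png

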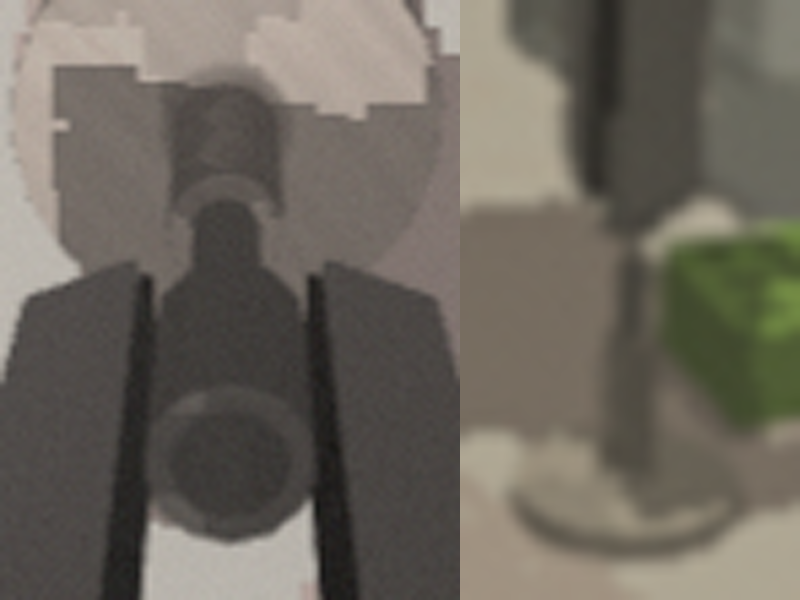

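Both crops: sleeve hangs just above the pin and nearly in line; wrist pin at 226 versus sleeve 231 crop columns.

Run:
```python
from h import *
s=observe();w=cam('wrist');T=np.array(s['tool_pos']);print(T)
P=lambda u,v:(280+u/5.41-.4,190+v/5.4545-.4)
zb=T[2]-.0062
print('top',onz(w,P(231,462),zb+.03),'botfront+8',onz(w,P(231,262),zb)+[.008,0,0],'sh',onz(w,P(228,224),.05),'pin',onz(w,P(226.5,224),.06))
print('base width px->mm', onz(w,P(13,100),.008)-onz(w,P(440,100),.008), onz(w,P(226.5,100),.008)[1], 'shoulder w',onz(w,P(175,210),.05)-onz(w,P(285,210),.05))
print('shfront edge+7',onz(w,P(228,175),.05)+[.007,0,0])
```

```text
[0.61260983 0.08740703 0.08562405]
top [0.61162003 0.08793658 0.10942405] botfront+8 [0.61272963 0.08799006 0.07942405] sh [0.61159442 0.08767466 0.05      ] pin [0.60787339 0.08751269 0.06      ]
base width px->mm [-9.64401247e-05 -5.87752349e-02  0.00000000e+00] 0.08747363491137737 shoulder w [-2.18363051e-05 -1.28683056e-02  0.00000000e+00]
shfront edge+7 [0.61257589 0.08768444 0.05      ]
```

```bash
python3 -m pendant '[{"gripper":0.1,"xyz":[0,-0.008,0.06],"delta_rot":[0,0,0]},{"gripper":0.1,"xyz":[0,0,0.06],"delta_rot":[0,0,0]},{"gripper":0.1,"xyz":[0,0,0.06],"delta_rot":[0,0,0]},{"gripper":0.1,"xyz":[0,0,0.06],"delta_rot":[0,0,0]},{"gripper":0.1,"xyz":[0,0,0.03],"delta_rot":[0,0,0]},{"gripper":0.1,"xyz":[0,0,0],"delta_rot":[0,0,0]}]'
python3 -m pendant '[{"gripper":0.1,"xyz":[0,0,0.06],"delta_rot":[0,0,0]},{"gripper":0.1,"xyz":[0,0,0.06],"delta_rot":[0,0,0]},{"gripper":0.1,"xyz":[0,0,0],"delta_rot":[0,0,0]}]'
```

```text
time: 7.88
tool_pos: [0.6124, 0.0871, 0.0742]
eef_rot: [-0.002, -3.141, 0.0]
contact_force: [0.9, -0.1, -0.4]
finger_gap: 0.0151
finger_force: 30.0
time: 8.13
tool_pos: [0.6123, 0.087, 0.0693]
eef_rot: [-0.002, -3.141, 0.0]
contact_force: [0.5, 0.4, -1.0]
finger_gap: 0.0152
finger_force: 30.0
```

```bash
python3 -m pendant '[{"gripper":0.1,"xyz":[0,0,0.08],"delta_rot":[0,0,0]},{"gripper":0.1,"xyz":[0,0,0.08],"delta_rot":[0,0,0]},{"gripper":0.1,"xyz":[0,0,0.08],"delta_rot":[0,0,0]},{"gripper":0.1,"xyz":[0,0,0.07],"delta_rot":[0,0,0]},{"gripper":0.1,"xyz":[0,0,0],"delta_rot":[0,0,0]},{"gripper":0.1,"xyz":[0,0,0],"delta_rot":[0,0,0]}]'
```

```text
time: 8.63
tool_pos: [0.6125, 0.0871, 0.0572]
eef_rot: [-0.001, -3.141, 0.0]
contact_force: [-0.2, 0.1, -0.8]
finger_gap: 0.015
finger_force: 30.0
```

```bash
python3 -m pendant '[{"gripper":0.1,"xyz":[0,0,0.02],"delta_rot":[0,0,0]},{"gripper":0.2,"xyz":[0,0,0],"delta_rot":[0,0,0]},{"gripper":0.3,"xyz":[0,0,0],"delta_rot":[0,0,0]},{"gripper":0.4,"xyz":[0,0,0],"delta_rot":[0,0,0]},{"gripper":0.4,"xyz":[0,0,0],"delta_rot":[0,0,0]},{"gripper":0.4,"xyz":[0,0,0],"delta_rot":[0,0,0]},{"gripper":0.4,"xyz":[0,0,-0.4],"delta_rot":[0,0,0]},{"gripper":0.4,"xyz":[0,0,-0.8],"delta_rot":[0,0,0]},{"gripper":0.4,"xyz":[0,0,-0.8],"delta_rot":[0,0,0]},{"gripper":0.5,"xyz":[0,0,-0.8],"delta_rot":[0,0,0]},{"gripper":0.6,"xyz":[0,0,-0.8],"delta_rot":[0,0,0]},{"gripper":0.6,"xyz":[0,0,0],"delta_rot":[0,0,0]}]'
python3 -m pendant '[{"gripper":0.6,"xyz":[0.3,-0.65,0],"delta_rot":[0,0,0]},{"gripper":0.6,"xyz":[0.3,-0.65,0],"delta_rot":[0,0,0]},{"gripper":0.6,"xyz":[0.3,-0.65,0],"delta_rot":[0,0,0]},{"gripper":0.6,"xyz":[0.3,-0.65,0],"delta_rot":[0,0,0]},{"gripper":0.6,"xyz":[0.3,-0.65,0],"delta_rot":[0,0,0]},{"gripper":0.6,"xyz":[0.3,-0.65,0],"delta_rot":[0,0,0]},{"gripper":0.6,"xyz":[0.3,-0.65,0],"delta_rot":[0,0,0]},{"gripper":0.6,"xyz":[0.3,-0.65,0],"delta_rot":[0,0,0]},{"gripper":0.6,"xyz":[0.3,-0.65,0],"delta_rot":[0,0,0]},{"gripper":0.6,"xyz":[0.3,-0.65,0],"delta_rot":[0,0,0]},{"gripper":0.6,"xyz":[0,0,0],"delta_rot":[0,0,0]},{"gripper":0.6,"xyz":[0,0,0],"delta_rot":[0,0,0]}]'
python3 -m pendant '[{"gripper":0.6,"xyz":[0,0,0],"delta_rot":[0,0,0]},{"gripper":0.6,"xyz":[0,0,0],"delta_rot":[0,0,0]}]'
python3 - <<'E'
from h import *
s=observe();w=cam('wrist');T=np.array(s['tool_pos']);print(T,s['eef_rot'])
si=cam('side')
A=cv2.resize(w[0][80:380,180:470],(580,600),interpolation=2)
B=cv2.resize(si[0][170:230,328:358],(220,440),interpolation=2)
C=np.zeros((600,800,3),np.uint8);C[:,:580]=A;C[:440,580:]=B
cv2.imwrite('pics/f1.png',C)
k=si; print([proj(k,[.6122,.0875,z]).round(1) for z in(.008,.05,.08)])
E
```

```text
time: 9.63
tool_pos: [0.6145, 0.0873, 0.2077]
eef_rot: [0.001, 3.132, 0.001]
contact_force: [0.6, -0.1, -0.1]
finger_gap: 0.054
finger_force: 0.0
time: 10.63
tool_pos: [0.4919, -0.1737, 0.2005]
eef_rot: [0.005, 3.142, 0.0]
contact_force: [0.2, 1.0, -0.4]
finger_gap: 0.0565
finger_force: 0.0
time: 10.8
tool_pos: [0.4927, -0.172, 0.2005]
eef_rot: [0.0, -3.142, -0.0]
contact_force: [0.0, 1.3, 0.4]
finger_gap: 0.0565
finger_force: 0.0
[ 0.49265271 -0.17198619  0.20051586] [ 1.71163553e-06 -3.14153619e+00 -2.41320270e-04]
[array([341.9, 212.6]), array([342.4, 198.1]), array([342.7, 187.4])]
```

View pics/f1.png

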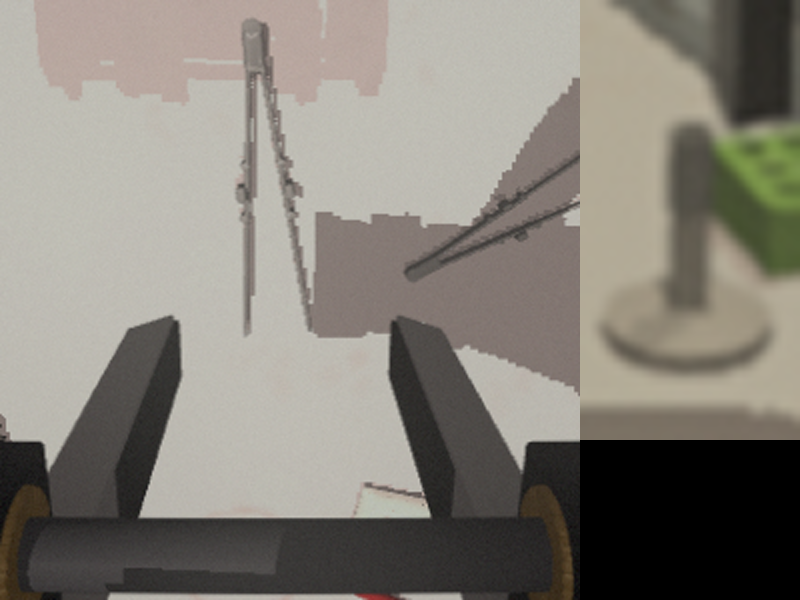

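Left: large forceps under the wrist camera, with heel (252,20), tips (247,335)/(310,330) and ridges (237,190)/(299,190) in crop pixels. Right: sleeve seated on the stand, its lower edge at the shoulder.

Run:
```python
from h import *
s=observe();w=cam('wrist');T=np.array(s['tool_pos']);print(T)
P=lambda u,v:(180+u/2-.25,80+v/2-.25)
d={n:onz(w,P(*p),z) for n,p,z in [('heel',(252,20),.008),('tl',(247,334),.008),('tr',(310,330),.008),('rl',(237,190),.012),('rr',(299,190),.012)]}
for k,v in d.items(): print(k,v.round(4))
tm=(d['tl']+d['tr'])/2; rm=(d['rl']+d['rr'])/2; v=tm-d['heel']
print('len',np.hypot(*v[:2]),'yaw',np.arctan2(v[1],v[0]),'rm',rm,'from tips',tm-v/np.hypot(*v[:2])*.082,'from heel',d['heel']+v/np.hypot(*v[:2])*.087)
print('gap tips',d['tr']-d['tl'],'ridges',d['rr']-d['rl'])
g=cv2.cvtColor(w[0],6)
m=(g<110).astype(np.uint8); m[:, :180]=0
n,l,st,ce=cv2.connectedComponentsWithStats(m[80:250])
for i in range(1,n):
    if st[i,4]>40: print(st[i],ce[i])
```

```text
[ 0.49266273 -0.17196481  0.20053877]
heel [ 0.4019 -0.1875  0.008 ]
tl [ 0.569  -0.1923  0.008 ]
tr [ 0.5666 -0.1573  0.008 ]
rl [ 0.4867 -0.1961  0.012 ]
rr [ 0.4867 -0.1639  0.012 ]
len 0.16642649707805085 yaw 0.07638646480306112 rm [ 0.48670549 -0.17997423  0.012     ] from tips [ 0.48604118 -0.18101896  0.008     ] from heel [ 0.48860718 -0.18082257  0.008     ]
gap tips [-2.38279195e-03  3.50131653e-02  5.55111512e-17] ridges [1.46360988e-05 3.21964834e-02 0.00000000e+00]
[310  12   6  29  82] [312.35365854  24.84146341]
[ 382   70  110   71 1241] [431.96212732 110.01208703]
[375 157  29  13 257] [386.76653696 164.66536965]
[242 158  28  12 234] [257.48290598 164.98290598]
```

```bash
python3 -m pendant '[{"gripper":0.6,"xyz":[0.142,-0.213,0],"delta_rot":[0,0,0]},{"gripper":0.6,"xyz":[0,0,0.7],"delta_rot":[0,0,-0.046]},{"gripper":0.6,"xyz":[0,0,0.7],"delta_rot":[0,0,0]},{"gripper":0.6,"xyz":[0,0,0.7],"delta_rot":[0,0,0]},{"gripper":0.6,"xyz":[0,0,0.7],"delta_rot":[0,0,0]},{"gripper":0.6,"xyz":[0,0,0.7],"delta_rot":[0,0,0]},{"gripper":0.6,"xyz":[0,0,0.5],"delta_rot":[0,0,0]},{"gripper":0.6,"xyz":[0,0,0],"delta_rot":[0,0,0]},{"gripper":0.6,"xyz":[0,0,0],"delta_rot":[0,0,0]},{"gripper":0.6,"xyz":[0,0,0],"delta_rot":[0,0,0]}]'
python3 - <<'E'
from h import *
s=observe();w=cam('wrist');print(s['tool_pos'],s['eef_rot'])
print('origin px',proj(w,[.487,-.1805,.01]))
E
```

```text
time: 11.78
tool_pos: [0.4872, -0.1818, 0.0421]
eef_rot: [-0.112, 3.138, -0.001]
contact_force: [0.9, -0.4, 0.8]
finger_gap: 0.0564
finger_force: 0.0
[ 0.4872119  -0.18178655  0.04205188] [-1.12056874e-01  3.13807302e+00 -1.26900616e-03]
origin px [323.33090662 233.89028182]
```

```bash
python3 -m pendant '[{"gripper":0.6,"xyz":[0,0.02,0.4],"delta_rot":[0,0,0]},{"gripper":0.6,"xyz":[0,0,0.4],"delta_rot":[0,0,0]},{"gripper":0.6,"xyz":[0,0,0.1],"delta_rot":[0,0,0]},{"gripper":0.45,"xyz":[0,0,0],"delta_rot":[0,0,0]},{"gripper":0.37,"xyz":[0,0,0],"delta_rot":[0,0,0]},{"gripper":0.34,"xyz":[0,0,0],"delta_rot":[0,0,0]},{"gripper":0.31,"xyz":[0,0,0],"delta_rot":[0,0,0]},{"gripper":0.28,"xyz":[0,0,0],"delta_rot":[0,0,0]},{"gripper":0.25,"xyz":[0,0,0],"delta_rot":[0,0,0]},{"gripper":0.232,"xyz":[0,0,0],"delta_rot":[0,0,0]},{"gripper":0.232,"xyz":[0,0,0],"delta_rot":[0,0,0]},{"gripper":0.232,"xyz":[0,0,0],"delta_rot":[0,0,0]}]'
python3 -m pendant '[{"gripper":0.232,"xyz":[0,0,0],"delta_rot":[0,0,0]},{"gripper":0.232,"xyz":[0,0,0],"delta_rot":[0,0,0]},{"gripper":0.232,"xyz":[0,0,0],"delta_rot":[0,0,0]},{"gripper":0.232,"xyz":[0,0,0],"delta_rot":[0,0,0]}]'
```

```text
time: 12.83
tool_pos: [0.4872, -0.1807, 0.0054]
eef_rot: [-0.112, 3.138, -0.001]
contact_force: [0.2, 0.1, 6.7]
finger_gap: 0.0219
finger_force: 5.4
time: 13.17
tool_pos: [0.4871, -0.1807, 0.0054]
eef_rot: [-0.112, 3.138, -0.001]
contact_force: [-0.4, -0.1, 6.1]
finger_gap: 0.0222
finger_force: 5.5
```

```bash
for i in 1; do
python3 -m pendant '[{"gripper":0.25,"xyz":[0,0,0],"delta_rot":[0,0,0]},{"gripper":0.35,"xyz":[0,0,-0.025],"delta_rot":[0,0,0]},{"gripper":0.35,"xyz":[0,0,0],"delta_rot":[0,0,0]},{"gripper":0.35,"xyz":[0,0,0],"delta_rot":[0,0,0]}]'
python3 -m pendant '[{"gripper":0.31,"xyz":[0,0,0],"delta_rot":[0,0,0]},{"gripper":0.31,"xyz":[0,0,0],"delta_rot":[0,0,0]},{"gripper":0.31,"xyz":[0,0,0],"delta_rot":[0,0,0]}]'
python3 -m pendant '[{"gripper":0.29,"xyz":[0,0,0],"delta_rot":[0,0,0]},{"gripper":0.29,"xyz":[0,0,0],"delta_rot":[0,0,0]},{"gripper":0.29,"xyz":[0,0,0],"delta_rot":[0,0,0]}]'
python3 -m pendant '[{"gripper":0.27,"xyz":[0,0,0],"delta_rot":[0,0,0]},{"gripper":0.27,"xyz":[0,0,0],"delta_rot":[0,0,0]},{"gripper":0.27,"xyz":[0,0,0],"delta_rot":[0,0,0]}]'
python3 -m pendant '[{"gripper":0.25,"xyz":[0,0,0],"delta_rot":[0,0,0]},{"gripper":0.25,"xyz":[0,0,0],"delta_rot":[0,0,0]},{"gripper":0.25,"xyz":[0,0,0],"delta_rot":[0,0,0]}]'
python3 -m pendant '[{"gripper":0.232,"xyz":[0,0,0],"delta_rot":[0,0,0]},{"gripper":0.232,"xyz":[0,0,0],"delta_rot":[0,0,0]},{"gripper":0.232,"xyz":[0,0,0],"delta_rot":[0,0,0]}]'; done | grep -E 'finger|contact|pos'
```

```text
tool_pos: [0.4864, -0.1804, 0.0055]
contact_force: [1.0, -0.3, 0.0]
finger_gap: 0.0326
finger_force: 0.0
tool_pos: [0.4865, -0.1805, 0.0055]
contact_force: [0.1, 0.3, 0.1]
finger_gap: 0.0292
finger_force: 0.5
tool_pos: [0.4865, -0.1805, 0.0056]
contact_force: [-0.1, -0.4, -0.9]
finger_gap: 0.0271
finger_force: 1.3
tool_pos: [0.4866, -0.1805, 0.0057]
contact_force: [0.4, -1.1, -0.3]
finger_gap: 0.0254
finger_force: 2.1
tool_pos: [0.4865, -0.1805, 0.0056]
contact_force: [0.6, -0.4, -1.0]
finger_gap: 0.0232
finger_force: 3.0
tool_pos: [0.4865, -0.1805, 0.0056]
contact_force: [-0.1, 0.7, -0.6]
finger_gap: 0.0221
finger_force: 3.9
```

Force versus opening extrapolates to zero at about 30.1 mm and reads 3.9 N at 22 mm, so the opening reading is trustworthy. Lifting and carrying now.

```bash
python3 -m pendant '[{"gripper":0.232,"xyz":[0,0,-0.1],"delta_rot":[0,0,0]},{"gripper":0.232,"xyz":[0,0,-0.3],"delta_rot":[0,0,0]},{"gripper":0.232,"xyz":[0,0,-0.4],"delta_rot":[0,0,0]},{"gripper":0.232,"xyz":[0,0,-0.4],"delta_rot":[0,0,0]},{"gripper":0.232,"xyz":[0,0,-0.4],"delta_rot":[0,0,0]},{"gripper":0.232,"xyz":[0,0,-0.4],"delta_rot":[0,0,0]},{"gripper":0.232,"xyz":[0,0,-0.4],"delta_rot":[0,0,0]},{"gripper":0.232,"xyz":[0,0,-0.4],"delta_rot":[0,0,0]},{"gripper":0.232,"xyz":[0,0,-0.3],"delta_rot":[0,0,0]},{"gripper":0.232,"xyz":[0,0,-0.15],"delta_rot":[0,0,0]},{"gripper":0.232,"xyz":[0,0,0],"delta_rot":[0,0,0]},{"gripper":0.232,"xyz":[0,0,0],"delta_rot":[0,0,0]}]'
python3 -m pendant '[{"gripper":0.232,"xyz":[-0.04,0.16,0],"delta_rot":[0,0,0]},{"gripper":0.232,"xyz":[-0.09,0.35,0],"delta_rot":[0,0,0]},{"gripper":0.232,"xyz":[-0.1,0.4,0],"delta_rot":[0,0,0]},{"gripper":0.232,"xyz":[-0.1,0.4,0],"delta_rot":[0,0,0]},{"gripper":0.232,"xyz":[-0.1,0.4,0],"delta_rot":[0,0,0]},{"gripper":0.232,"xyz":[-0.1,0.4,0],"delta_rot":[0,0,0]},{"gripper":0.232,"xyz":[-0.1,0.4,0],"delta_rot":[0,0,0]},{"gripper":0.232,"xyz":[-0.1,0.4,0],"delta_rot":[0,0,0]},{"gripper":0.232,"xyz":[-0.1,0.4,0],"delta_rot":[0,0,0]},{"gripper":0.232,"xyz":[-0.1,0.4,0],"delta_rot":[0,0,0]},{"gripper":0.232,"xyz":[-0.1,0.4,0],"delta_rot":[0,0,0]},{"gripper":0.232,"xyz":[-0.1,0.4,0],"delta_rot":[0,0,0]}]'
python3 -m pendant '[{"gripper":0.232,"xyz":[-0.1,0.4,0],"delta_rot":[0,0,0]},{"gripper":0.232,"xyz":[-0.1,0.4,0],"delta_rot":[0,0,0]},{"gripper":0.232,"xyz":[-0.1,0.4,0],"delta_rot":[0,0,0]},{"gripper":0.232,"xyz":[-0.1,0.4,0],"delta_rot":[0,0,0]},{"gripper":0.232,"xyz":[-0.05,0.35,0],"delta_rot":[0,0,0]},{"gripper":0.232,"xyz":[0,0,0],"delta_rot":[0,0,0]},{"gripper":0.232,"xyz":[0,0,0],"delta_rot":[0,0,0]},{"gripper":0.232,"xyz":[0,0,0],"delta_rot":[0,0,0]}]'
python3 - <<'E'
from h import *
s=observe();print(s['tool_pos'],s['eef_rot'],s['finger_gap'],s['finger_force'])
out=[]
for n,z in(('scene',4),('side',4)):
    c=cam(n);p=proj(c,[.6,.07,.1]).round().astype(int);x0,y0=p[0]-55,p[1]-60;print(n,x0,y0)
    out.append(cv2.resize(c[0][y0:y0+120,x0:x0+80],(400,600),interpolation=2))
cv2.imwrite('pics/c1.png',np.hstack(out))
E
```

```text
time: 15.75
tool_pos: [0.4865, -0.1805, 0.1357]
eef_rot: [-0.112, 3.139, -0.0]
contact_force: [-0.1, 0.2, -1.5]
finger_gap: 0.0219
finger_force: 3.9
time: 16.75
tool_pos: [0.5184, 0.0039, 0.1348]
eef_rot: [0.112, -3.138, -0.0]
contact_force: [-0.4, 0.3, -0.5]
finger_gap: 0.0221
finger_force: 3.9
time: 17.42
tool_pos: [0.5309, 0.0814, 0.1352]
eef_rot: [0.112, -3.139, 0.0]
contact_force: [0.2, 0.3, -0.4]
finger_gap: 0.0216
finger_force: 3.9
[0.53086391 0.081417   0.13516856] [ 1.11946635e-01 -3.13866880e+00  2.92883996e-04] 0.021626152633253713 3.8558688014745712
scene 282 122
side 287 124
```

View pics/c1.png

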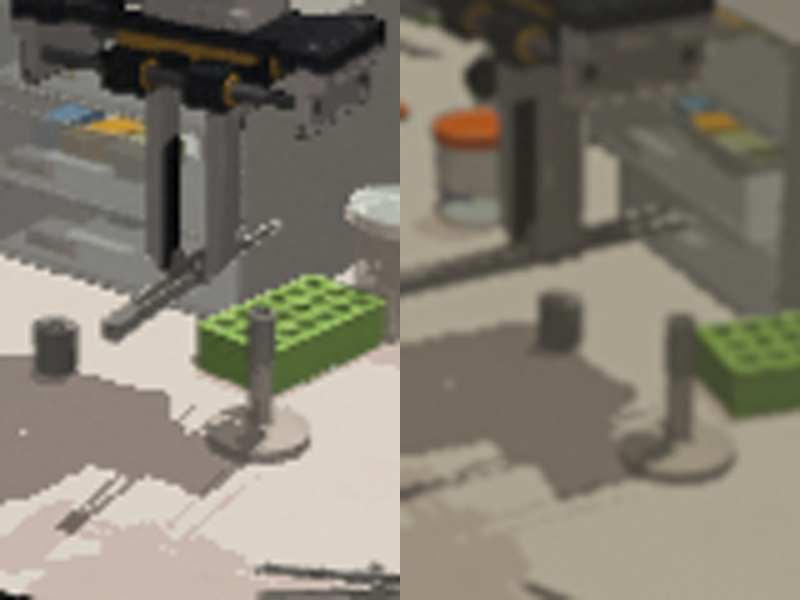

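Carry picture (last one): forceps held level, tip ends just above the sleeve; scene tips near crop (270,228) with sleeve top (262,312), side tips near (690,215) with sleeve top (681,318). Comparing with the prediction.

Run:
```python
from h import *
T=np.array(observe()['tool_pos']);zu=T[2]-.0056;y=.0715
f=np.array([np.cos(y),np.sin(y),0]);l=np.array([-f[1],f[0],0])
o=np.array([T[0],T[1],zu]);
pts={'heel':o+f*-.087+[0,0,.005],'tipL':o+f*.082+l*.009+[0,0,.005],'tipR':o+f*.082-l*.009+[0,0,.005],'mid':o+f*.081+[0,0,.005],'sleevetop':np.array([.6121,.0876,.08])}
print('mid',pts['mid'])
for n,x0,y0 in(('scene',282,122),('side',287,124)):
    c=cam(n); print(n,{k:((proj(c,p)-[x0,y0]+.4)*5).round(0).tolist() for k,p in pts.items()})
    # tips: dark/bright row profile
    g=cv2.cvtColor(c[0],6)
    q=proj(c,pts['mid']).round().astype(int); print(q); print(g[q[1]-7:q[1]+6,q[0]-12:q[0]+12])
```

```text
mid [0.61182166 0.08689699 0.13481518]
scene {'heel': [105.0, 338.0], 'tipL': [251.0, 223.0], 'tipR': [280.0, 230.0], 'mid': [264.0, 227.0], 'sleevetop': [261.0, 318.0]}
[334 167]
[[129  96  86  86  89  80  77  78  98  99  97  97  96  97  98  97  97  97
   98  98  97  97  97  98]
 [129  96  86  85  84  78  78  77  97  99  98  97  97  97  97  97  97  96
   97  97  97  97  98  97]
 [128  95  87  85  93  80  76  78 104 100  97  97  96  97  97  97  96  98
   98  97  98  97  97  97]
 [129  95  86  86  92  80  76  76 105 100  98  99  97  98  97  97  99  95
   97  98  97  97  98  98]
 [128  96  86  87  86  79  77  76 106  99  98  97  97  97  96  98  98  97
   97  97  97  98  98  98]
 [127  95  86  86  84  79  78  78 109  83  93  97  96  97  99  99  98  98
   95  96  98  98  97  96]
 [127  96  87  85  85  78  76  76  82  94  96  96 105  99 132 116 100  97
   96  97  98  98  96  97]
 [126  95  86  86  84  78  78  77 130 107  97  99 175 118  75 130 107  98
   97  98  98  97  98  97]
 [125  96  87  85  84  78  76  77 100 106  99 134  92  78 131 107  98  97
   97  97  98  97  97  97]
 [120  94  
[... 1147 characters left out ...]
03 108  93  83  94  97  86  81  92 102 101  97  92  91  92  95  98
  101 104 104 102 101  99]
 [ 80  92  99  88  77  83  90  92 100 110 120 115  99  92  95  95  92  93
   96 101 103 106 103 101]
 [ 68  73  83  88  92 102 111 105  95  96 101  96  85  86  96 101  97  93
   92  94 100 105 106 104]
 [ 71  79  90  91  88  97 103  94  83  76  75  81  90  99 103 104 101  97
   94  93  94  99 103 106]
 [ 68  74  81  82  77  77  82  84  90  88  87  97 111 117 115 110 105 101
   99  96  93  93  96 100]
 [ 67  72  82  91  86  83  85  91  96  96  97 104 113 121 122 118 113 106
  102 100  96  92  92  95]
 [103 112 127 134 118  98  92  93  96  95  98 102 106 112 118 118 114 108
  102 100  98  97  95  93]]
```

```bash
python3 -m pendant '[{"gripper":0.232,"xyz":[-0.01,0.012,0.1],"delta_rot":[0,0,0]},{"gripper":0.232,"xyz":[0,0,0.2],"delta_rot":[0,0,0]},{"gripper":0.232,"xyz":[0,0,0.25],"delta_rot":[0,0,0]},{"gripper":0.232,"xyz":[0,0,0.25],"delta_rot":[0,0,0]},{"gripper":0.232,"xyz":[0,0,0.15],"delta_rot":[0,0,0]},{"gripper":0.232,"xyz":[0,0,0.1],"delta_rot":[0,0,0]},{"gripper":0.232,"xyz":[0,0,0.03],"delta_rot":[0,0,0]},{"gripper":0.232,"xyz":[0,0,0],"delta_rot":[0,0,0]},{"gripper":0.232,"xyz":[0,0,0],"delta_rot":[0,0,0]},{"gripper":0.232,"xyz":[0,0,0],"delta_rot":[0,0,0]},{"gripper":0.232,"xyz":[0,0,0],"delta_rot":[0,0,0]},{"gripper":0.232,"xyz":[0,0,0],"delta_rot":[0,0,0]}]'
python3 - <<'E'
from h import *
s=observe();T=np.array(s['tool_pos']);print(T,s['eef_rot'],s['contact_force'])
c=cam('side');g=cv2.cvtColor(c[0],6)
for x in(341,342,343,344): print(x,g[170:206,x].tolist())
print([proj(c,[.6122,.0874,z]).round(1).tolist() for z in(.05,.08,.088,.0965)])
y=.0715;f=np.array([np.cos(y),np.sin(y)])
print('tip mid',T[:2]+.081*f,'zu',T[2]-.0056)
E
```

```text
time: 18.62
tool_pos: [0.5317, 0.0822, 0.0927]
eef_rot: [-0.112, 3.139, 0.0]
contact_force: [-0.3, -0.1, -1.2]
finger_gap: 0.0221
finger_force: 3.9
[0.53168238 0.08224125 0.0927135 ] [-1.11934551e-01  3.13910501e+00  7.60175130e-05] [-0.25620426 -0.12797181 -1.16909845]
341 [107, 98, 98, 99, 98, 96, 104, 124, 152, 164, 158, 141, 145, 138, 104, 86, 107, 108, 90, 75, 75, 74, 74, 74, 75, 76, 76, 76, 81, 85, 89, 90, 92, 91, 91, 92]
342 [117, 107, 101, 102, 99, 97, 95, 107, 141, 162, 164, 158, 154, 130, 95, 94, 106, 95, 77, 70, 72, 73, 75, 75, 76, 76, 76, 76, 76, 79, 84, 88, 89, 90, 90, 91]
343 [121, 115, 107, 103, 101, 100, 94, 99, 124, 151, 162, 164, 152, 120, 96, 111, 116, 94, 80, 77, 74, 76, 76, 77, 76, 76, 77, 77, 78, 81, 86, 89, 90, 89, 89, 89]
344 [122, 121, 112, 105, 101, 100, 99, 95, 103, 124, 149, 162, 154, 123, 108, 132, 130, 101, 87, 78, 74, 74, 75, 75, 75, 75, 75, 74, 75, 81, 88, 91, 91, 94, 94, 95]
[[342.4, 198.1], [342.7, 187.4], [342.8, 184.5], [342.9, 181.4]]
tip mid [0.61247542 0.08802782] zu 0.08711350222243351
```

```bash
for i in 1 2 3; do python3 -m pendant '[{"gripper":0.232,"xyz":[0,0,0],"delta_rot":[0,0,0]},{"gripper":0.232,"xyz":[0,0,0],"delta_rot":[0,0,0]},{"gripper":0.232,"xyz":[0,0,0],"delta_rot":[0,0,0]},{"gripper":0.232,"xyz":[0,0,0],"delta_rot":[0,0,0]},{"gripper":0.232,"xyz":[0,0,0],"delta_rot":[0,0,0]},{"gripper":0.232,"xyz":[0,0,0],"delta_rot":[0,0,0]},{"gripper":0.232,"xyz":[0,0,0],"delta_rot":[0,0,0]},{"gripper":0.232,"xyz":[0,0,0],"delta_rot":[0,0,0]},{"gripper":0.232,"xyz":[0,0,0],"delta_rot":[0,0,0]},{"gripper":0.232,"xyz":[0,0,0],"delta_rot":[0,0,0]},{"gripper":0.232,"xyz":[0,0,0],"delta_rot":[0,0,0]},{"gripper":0.232,"xyz":[0,0,0],"delta_rot":[0,0,0]}]'; done
python3 -c "
from rig import *
print(close_job())"
```

```text
time: 19.67
tool_pos: [0.5315, 0.0822, 0.0924]
eef_rot: [0.112, -3.14, -0.0]
contact_force: [0.3, -0.4, -0.0]
finger_gap: 0.0222
finger_force: 3.9
time: 20.67
tool_pos: [0.5316, 0.0822, 0.0925]
eef_rot: [-0.112, 3.14, -0.0]
contact_force: [-0.4, 0.8, -0.9]
finger_gap: 0.0218
finger_force: 3.9
time: 21.67
tool_pos: [0.5315, 0.0822, 0.0924]
eef_rot: [0.112, -3.14, -0.0]
contact_force: [0.5, -0.8, -0.5]
finger_gap: 0.0217
finger_force: 3.9
the job is handed in; nothing more can be done
None
```

The job is handed in at about 22 s: the slim sleeve is seated on the pin, and the forceps were held level about 1 cm above it for 3 s. The 16 mm tip gap comes from the finger opening (about 22 mm over the ridges, 3.9 N), since I did not measure the tips directly; no verdict came back.

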